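# Swap the kettle and the glue pan on the warming plate by sliding

## Robot

A 7-joint arm with a two-finger parallel gripper is mounted at the origin on the work surface. World frame = base frame: x ahead of the robot, y to its left, z up, the work surface at z = 0. Lengths are in mm, angles in rad, forces in N, time in s.
With the tool pointing down it reaches from about 350 to 900 mm from the base axis. Payload 8.1 kg.
Tool frame: the origin (TCP) lies at the very end of the fingers, on their centre line; the grasp point (between the pads) lies 19 mm behind it; y points along the fingers, z is the direction in which the jaws open and shut, and the axes are right-handed (so a half turn about y gives the same grasp; the last joint's range is limited). The gripper opens to 85 mm and grips with 20 to 120 N. Pads are 22 mm wide; open, the fingers measure 114 mm over their backs; the gripper's body (76 mm by 85 mm) begins 54 mm behind the grasp point. The pads swing forward as they close: fully open they stand 13 mm farther back than shut.
Start: joints at [-1.363, 0.434, 0.025, 1.573, -0.012, 1.134, -0.075], TCP at [191.165, 595.061, 231.323] pointing down, gripper open.
Joint ranges: [-2.62, 2.62], [-0.44, 2.09], [-1.27, 1.32], [0.08, 2.57], [-1.32, 4.46], [0.12, 2], [-2.74, 2.74]. Speed limits (rad/s): [2.22, 2.22, 3.01, 3.01, 3.14, 3.14, 3.14].

## Interface

Orientations are given as a unit quaternion [x, y, z, w].
In Python, from bench import bot, cams, finder gives the robot as it stands.
- The arm moves only by the shell command python3 -m inch 'ROWS'. ROWS is JSON, a list of rows, each an object with "grip": the finger opening in cm, from 0 to 8.54; "delta_pos": the shift along the world's x, y, z in cm, a list of three; "roll": the turn about the world's z in rad. A call has 1 to 10 rows; each row shifts and turns the commanded pose from where the row before left it; what a row does not reach is not made up. A row lasts 1/10 s, in which the tool goes at most 50 mm and 8.59 degrees, less where a joint would pass 70% of its speed; a pose out of reach is approached as far as the arm can. A call with a gripper value outside its range is refused whole. The fingers move at their own pace and stop on an object; the grip force is fixed at half the most. Time passes only in rows, so rows that do not move let the fingers close. It gives the time, the measured TCP pose, the force and the opening at its end, in the units of the state.
- bot.sense(): the state, without advancing time (a new reading comes with each control period).
- cams.snapshot(name): name is "scene" or "top" or "wrist"; returns a dict with "pixels" (480x640x3 uint8, red, green, blue), "fx", "fy", "cx", "cy" (pixels), "R" (3x3) and "t" (3): a world point X has camera coordinates R X + t; the wrist camera has in their place "T_tool_cam" (4x4, takes a point from camera to tool coordinates, whose origin is the TCP and whose axes are the tool frame's). Camera axes: x right, y down, z forward; pixel columns grow to the right and rows downward; lengths in mm; the calibration is good to about 2 mm. A picture is of the moment at which its call begins: read the wrist's pose just before it. There is no depth.
- bot.finish_job(): hands the job in, once; it reports no verdict.
Trained networks look in a picture, given as the dict that the camera call returned (one of the last four; its "shot" number tells which), for a name from the list of things; names that differ only in an ending like _2 or _b are one class to them, and where a whole thing is asked for, a point or a joint stands for the part that bears it (a point fixed in the world has none). Each returns a list of dicts, best first, with "conf" (0 to 1); they miss things now and then, are a little off and sometimes report something else, mostly with a low value. They report only what shows in the picture. A call takes as long as a camera call. They do not tell look-alikes from the thing itself.
- finder.find_in(name, picture): "xy" ([column, row] in pixels, amid what is visible of it).
- finder.regions_of(name, picture): "region" (480x640 bool, what is visible of it) and "xy" ([column, row] in pixels, amid what is visible of it).
- finder.pinpoint(name, picture): "xy" ([column, row] in pixels: a listed point, or the origin of a listed thing).
The state is a dict: "time_s": time; "joints": joint angles; "joint_velocities": joint speeds; "joint_torque": joint torques, N m; "eef_pos": TCP position; "tool_rot": TCP orientation; "wrist_force": force on the tool from outside, world axes, zero at the start; "ft_torque": the same for the moment, N m; "width": opening from 0.0 (shut) to 1.0 (fully open).
Only numpy, scipy, OpenCV 4.12 (cv2) and the standard library are available. Lean on these libraries where they do the work, as an engineer would, in place of code of your own. Each camera call takes 0.05 s, during which the arm holds its last target.

## Task

In the paint workshop, the kettle and the glue saucepan stand on each other's places on the warming plate: slide them until the saucepan stands centred on the red ring and the kettle centred on the yellow ring; the white ring is free as a spare place. Keep both pots flat on the plate all the way (slide them round the front ends of the steel fins, do not lift or tip them) and do not let them bump each other. Leave the tin, the brush pot, the paint jar and the brush where they are, and let go of both pots at the end.

Things in the scene. Friction and masses are not known exactly. Their poses are not given: they have to be found in the camera images.
- plate: Fixed warming plate: black smooth slab (pots slide with friction about 0.18), 300 (x) x 500 (y) x 20 mm. Origin: centre of its underside, on the bench; x away from the robot, y along the row of rings. Two steel fins 12 mm thick stand between the ring places at y = +-82.5, from x = 25 to 135, 40 mm above its top; rear lip at x = 137 to 147, 30 mm above its top. In front (x = -150 to 25) is a clear lane along y. Side trims out to y = +-259
- ring_red: Red flat ring mark on the plate, outer diameter 130 mm, inner 106 mm, no thickness to speak of. Origin: its centre, on the plate's top surface. The three rings lie at plate x = +65 mm and y = -165, 0, +165 mm; which colour is where varies
- ring_yellow: Yellow ring mark, same size; origin its centre on the plate's top surface
- ring_white: White ring mark (spare place), same size; origin its centre on the plate's top surface. Empty at the start
- kettle: Blue kettle, lid fixed, 0.5 to 0.9 kg, 100 mm across, 115 high; starts on the red ring. Origin: centre of underside, z up, x along the spout (tip 80 mm from the axis, 78 up), which points away from the robot within about 45 degrees. Fixed arch handle: wooden bar 80 mm long (x), 18 wide (y), 14 high, centred 108 mm up; lid knob top 78 mm up
- kettle_grip (a point): Centre of the kettle's wooden handle bar, 108 mm above its underside; axes as the kettle's (bar along x, 18 mm wide along y)
- saucepan: Aluminium saucepan, lid fixed, 0.4 to 0.75 kg, 102 mm across, 61 high, lid knob (24 across) up to 79; starts on the yellow ring. Origin: centre of underside, z up. Orange handle along -x, from 45 to 135 mm off the axis, 18 wide (y), 16 high, centred 46 mm up. It points roughly towards the robot, so in a ring place it sticks out into the lane
- saucepan_grip (a point): Grip point in the saucepan's handle, 95 mm from its axis along -x, 46 mm above its underside; axes as the saucepan's (handle along x, 18 mm wide along y)
- tin: Bystander: closed paint tin with orange label, 72 mm diameter, 85 mm high, on the bench left (+y) of the plate. Origin: centre of its underside
- brush_pot: Bystander: white pot 66 mm diameter, 85 mm high, with brushes standing in it up to about 170 mm, on the bench right (-y) of the plate. Origin: centre of its underside
- paint_jar: Bystander: green lidded paint jar 60 mm diameter, 60 mm high, on the bench left (+y) of the plate, beyond the tin. Origin: centre of its underside
- brush: Bystander: flat brush lying on the bench in front of the plate, 180 mm long along its x (from -90 to +90 mm), 34 mm wide, 12 mm high. Origin: on its underside, midway along
Not all that is in view belongs to the job. Of the things that look like the kettle, the smallest one is meant.

How it is judged:
By the outcome, as a careful person would: the job done as asked, in the order asked, and still so for the second after the job is handed in, with the robot touching nothing.
It also fails if it takes over 72 s, if anything falls off the work surface, if the arm or the gripper's body presses on something with over 40 N, if the wrist force passes 120 N, or if a joint passes its speed limit or range.

## Working session

There is one attempt and no reset: what is moved stays moved. The work goes in short steps, Python scripts to look and compute and a shell command to move; the robot and the scene stay as the last step left them, time stands still between calls to the robot, and variables do not carry over. Pictures are saved under pics/ and viewed, and the job is handed in when it is done.

```bash
ls; mkdir -p pics; cat > h.py <<'E'
from bench import bot,cams,finder
import numpy as np,cv2
def save(p,n): cv2.imwrite('pics/'+n,cv2.cvtColor(p['pixels'],cv2.COLOR_RGB2BGR))
def toz(p,xy,z):
    R=np.array(p['R']);t=np.array(p['t']);d=R.T@np.array([(xy[0]-p['cx'])/p['fx'],(xy[1]-p['cy'])/p['fy'],1]);c=-R.T@t
    return c+d*(z-c[2])/d[2]
def proj(p,X):
    q=np.array(p['R'])@np.array(X)+np.array(p['t']);return [p['fx']*q[0]/q[2]+p['cx'],p['fy']*q[1]/q[2]+p['cy']]
E
python3 - <<'E'
from h import *
s=bot.sense();print({k:np.round(v,3) for k,v in s.items()})
for n in('scene','top'):
    p=cams.snapshot(n);save(p,n+'0.png')
    print(n,p['fx'],np.round(p['R'],3).tolist(),np.round(p['t'],0))
    for k,z in(('ring_red',20),('ring_yellow',20),('ring_white',20),('plate',0),('kettle',20),('kettle_grip',128),('saucepan',20),('saucepan_grip',66)):
        for f in finder.pinpoint(k,p)[:4]: print(k,round(f['conf'],2),np.round(f['xy']),np.round(toz(p,f['xy'],z)))
E
```

```text
pics
{'time_s': np.float64(0.0), 'joints': array([-1.363,  0.435,  0.025,  1.574, -0.012,  1.134, -0.075]), 'joint_velocities': array([-0.002,  0.001, -0.002, -0.002, -0.003,  0.001, -0.   ]), 'joint_torque': array([ 0.0000e+00, -6.7047e+01,  1.0250e+00, -3.1621e+01,  1.5000e-02,
        1.2000e-02,  0.0000e+00]), 'eef_pos': array([191.032, 594.563, 230.522]), 'tool_rot': array([ 0.699, -0.11 ,  0.109, -0.698]), 'wrist_force': array([ 0.291, -0.549, -0.069]), 'ft_torque': array([ 0.002,  0.018, -0.03 ]), 'width': np.float64(1.002)}
scene 521.5330841830064 [[0.352, 0.936, 0.004], [0.751, -0.28, -0.597], [-0.558, 0.214, -0.802]] [-164. -310. 1575.]
ring_red 0.88 [362. 304.] [658.  45.  20.]
ring_yellow 0.75 [424. 279.] [646. 211.  20.]
ring_white 0.8 [293. 325.] [ 652. -121.   20.]
plate 0.72 [349. 282.] [582.  47.   0.]
kettle 0.76 [362. 298.] [643.  50.  20.]
kettle 0.66 [194. 416.] [ 773. -374.   20.]
kettle_grip 0.84 [179. 390.] [ 758. -378.  128.]
kettle_grip 0.82 [395. 118.] [215. 330. 128.]
kettle_grip 0.62 [364. 275.] [647.  46. 128.]
saucepan 0.94 [424. 275.] [637. 218.  20.]
saucepan_grip 0.89 [406. 236.] [545. 206.  66.]
top 477.7143750241255 [[-0.018, -1.0, -0.026], [-0.997, 0.019, -0.073], [0.074, 0.024, -0.997]] [  21.  483. 1199.]
ring_yellow 0.18 [438. 213.] [ 534. -292.   20.]
ring_white 0.66 [367. 170.] [ 648. -116.   20.]
plate 0.84 [305. 200.] [579.  46.   0.]
kettle 0.78 [196. 336.] [234. 326.  20.]
kettle 0.74 [299. 173.] [645.  58.  20.]
kettle 0.71 [467. 127.] [ 754. -374.   20.]
kettle_grip 0.85 [486. 108.] [ 766. -388.  128.]
kettle_grip 0.79 [176. 348.] [223. 340. 128.]
kettle_grip 0.77 [298. 167.] [638.  55. 128.]
saucepan_grip 0.86 [233. 212.] [542. 221.  66.]
```

View pics/scene0.png

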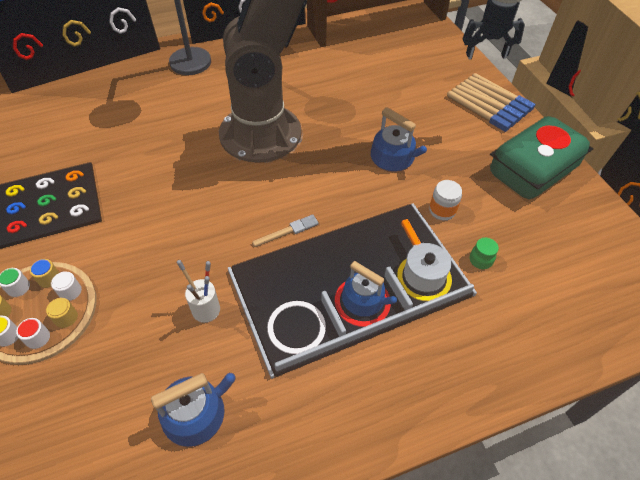

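View pics/top0.png

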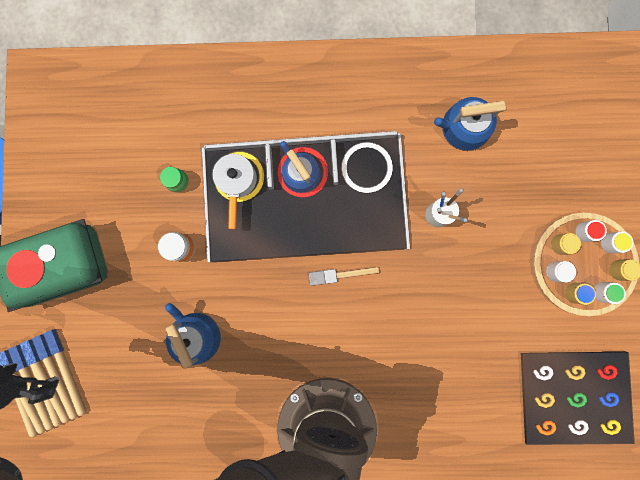

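The scene view shows the small kettle on red (362,300), the saucepan on yellow (425,270) and white free (296,327). The other two kettles, at (194,415) and (395,150), are bigger look-alikes. Plan: saucepan to white, kettle to yellow, then saucepan to red. First I need precise poses.

```bash
cat > m.py <<'E'
from h import *
from scipy.optimize import least_squares
def ringpix(p,c):
    hsv=cv2.cvtColor(p['pixels'],cv2.COLOR_RGB2HSV).astype(int);H,S,V=hsv[...,0],hsv[...,1],hsv[...,2]
    if c=='red': m=((H<5)|(H>174))&(S>180)&(V>110)
    if c=='yellow': m=(H>23)&(H<33)&(S>180)&(V>110)
    if c=='white': m=(S<25)&(V>215)
    v,u=np.nonzero(m);return np.c_[u,v]
def ringpts(p,c,cen):
    w=np.array([toz(p,q,20)[:2] for q in ringpix(p,c)]);r=np.hypot(*(w-cen).T);return w[(r<78)&(r>42)]
def plate():
    P=[cams.snapshot(n) for n in('scene','top')]
    out=[]
    for p in P:
        d=[(c,y,ringpts(p,c,g)) for c,y,g in(('red',0,(648,46)),('yellow',165,(646,211)),('white',-165,(650,-119)))]
        def cen(a,y): return np.array([a[0]-np.sin(a[2])*y,a[1]+np.cos(a[2])*y])
        f=lambda a:np.concatenate([np.maximum(np.abs(np.hypot(*(w-cen(a,y)).T)-59)-5,0) for c,y,w in d])
        s=least_squares(f,[648,46,0],x_scale=[10,10,.1],loss='soft_l1')
        print([len(x[2]) for x in d],np.round(s.x,3),[np.round(cen(s.x,y),1) for y in(0,165,-165)],'res',s.cost)
        out.append(s.x)
    return P,out
E
python3 - <<'E'
from m import *
P,o=plate()
for p in P:
  for k,zz in(('kettle_grip',128),('saucepan_grip',66),('saucepan',99)):
    for r in finder.regions_of(k,p)[:4]:
        v,u=np.nonzero(r['region']);print(k,round(r['conf'],2),np.round(r['xy']),len(u))
  # orange handle & wood handle masks
  hsv=cv2.cvtColor(p['pixels'],cv2.COLOR_RGB2HSV).astype(int)
  H,S,V=hsv[...,0],hsv[...,1],hsv[...,2]
  for nm,m,c,z in(('sp',(H>8)&(H<16)&(S>220)&(V>180),(545,215),74),('ket',(H>9)&(H<22)&(S>80)&(V>150),(642,52),135)):
    v,u=np.nonzero(m);w=np.array([toz(p,q,z)[:2] for q in np.c_[u,v]])
    k=np.hypot(*(w-c).T)<65;w=w[k]
    if len(w)<5: print(nm,len(w));continue
    mm=w.mean(0);e,E=np.linalg.eigh(np.cov((w-mm).T));a=E[:,1]*np.sign(E[0,1]);t=(w-mm)@a;print(nm,len(w),np.round(mm,1),'yaw',np.degrees(np.arctan2(a[1],a[0])),'sd',np.sqrt(e),'ends',t.min(),t.max(), 'mid',mm+a*(t.min()+t.max())/2)
for p,n,b in((P[0],'s',(330,220,470,340)),(P[1],'t',(195,120,410,270))):
  im=cv2.cvtColor(p['pixels'],cv2.COLOR_RGB2BGR)[b[1]:b[3],b[0]:b[2]];s=760/im.shape[1];s=min(s,590/im.shape[0])
  cv2.imwrite(f'pics/z{n}.png',cv2.resize(im,None,fx=s,fy=s,interpolation=cv2.INTER_CUBIC));print(s)
E
```

```text
[386, 278, 651] [6.48596e+02 4.95300e+01 5.00000e-02] [array([648.6,  49.5]), array([640.4, 214.3]), array([ 656.8, -115.3])] res 10.333116321121036
[347, 7, 606] [6.4842e+02 5.0266e+01 5.1000e-02] [array([648.4,  50.3]), array([640. , 215.1]), array([ 656.8, -114.5])] res 13.921293332527213
kettle_grip 0.76 [191. 408.] 3994
kettle_grip 0.72 [392. 146.] 2123
kettle_grip 0.64 [362. 294.] 1778
saucepan_grip 0.8 [421. 265.] 2029
saucepan 0.57 [423. 265.] 2058
sp 41 [540.9 217. ] yaw 0.504531084924026 sd [ 4.93142323 23.38112515] ends -36.96121615154381 35.68116591859334 mid [540.30294709 217.01245575]
ket 244 [645.7  52.4] yaw 32.448412626030894 sd [ 4.88544306 22.55627532] ends -39.2895578271095 38.900126856877414 mid [645.54459781  52.30895822]
kettle_grip 0.81 [470. 122.] 2374
kettle_grip 0.75 [188. 340.] 2504
kettle_grip 0.58 [299. 173.] 1357
saucepan_grip 0.93 [234. 178.] 1818
saucepan 0.91 [234. 178.] 1720Traceback (most recent call last):
  File "<stdin>", line 12, in <module>
ValueError: operands could not be broadcast together with shapes (0,) (2,)
```

```bash
cat > hd.py <<'E'
from m import *
def handle(p,nm,c,R=65,vmin=90):
  hsv=cv2.cvtColor(p['pixels'],cv2.COLOR_RGB2HSV).astype(int);H,S,V=hsv[...,0],hsv[...,1],hsv[...,2]
  m,z={'sp':((H>6)&(H<18)&(S>225)&(V>vmin),74),'ket':((H>9)&(H<22)&(S>80)&(V>130),135)}[nm]
  v,u=np.nonzero(m);w=np.array([toz(p,q,z)[:2] for q in np.c_[u,v]])
  w=w[np.hypot(*(w-c).T)<R]
  if len(w)<8: print(nm,len(w));return
  mm=w.mean(0);e,E=np.linalg.eigh(np.cov((w-mm).T));a=E[:,1]*np.sign(E[0,1]);t=(w-mm)@a
  print(nm,len(w),'mean',np.round(mm,1),'yaw %.1f'%np.degrees(np.arctan2(a[1],a[0])),'sd',np.round(np.sqrt(e),1),'len %.0f'%np.ptp(t),'ends',np.round(mm+a*t.min()),np.round(mm+a*t.max()))
E
python3 - <<'E'
from hd import *
P=[cams.snapshot(n) for n in('scene','top')]
for p,n,b in((P[0],'s',(330,210,470,340)),(P[1],'t',(195,120,410,270))):
  handle(p,'sp',(545,215));handle(p,'ket',(642,52))
  im=cv2.cvtColor(p['pixels'],cv2.COLOR_RGB2BGR)[b[1]:b[3],b[0]:b[2]];s=760/im.shape[1];s=min(s,590/im.shape[0])
  cv2.imwrite(f'pics/z{n}.png',cv2.resize(im,None,fx=s,fy=s,interpolation=cv2.INTER_CUBIC));print(s)
p=P[1];print(p['pixels'][195:230:4,228:240:3].tolist())
E
```

```text
sp 133 mean [541.2 220. ] yaw -2.6 sd [ 3.9 21.6] len 76 ends [504. 222.] [579. 218.]
ket 273 mean [646.2  52.2] yaw 32.5 sd [ 5.4 22.6] len 79 ends [613.  31.] [679.  73.]
4.538461538461538
sp 0
ket 238 mean [643.8  54.1] yaw 28.0 sd [ 7.  23.4] len 101 ends [608.  35.] [697.  82.]
3.5348837209302326
[[[234, 235, 239], [250, 251, 230], [250, 249, 244], [234, 235, 238]], [[184, 156, 71], [247, 188, 85], [248, 173, 67], [252, 239, 83]], [[97, 67, 65], [247, 184, 80], [249, 177, 77], [72, 64, 58]], [[105, 72, 67], [247, 186, 81], [250, 173, 73], [63, 68, 74]], [[129, 80, 67], [247, 183, 81], [250, 166, 72], [58, 63, 68]], [[136, 81, 64], [247, 186, 86], [250, 158, 67], [70, 71, 72]], [[143, 89, 69], [247, 184, 86], [249, 153, 70], [77, 72, 77]], [[182, 108, 68], [247, 182, 87], [247, 142, 67], [84, 77, 76]], [[195, 117, 73], [249, 186, 88], [246, 140, 70], [92, 82, 79]]]
```

View pics/zt.png

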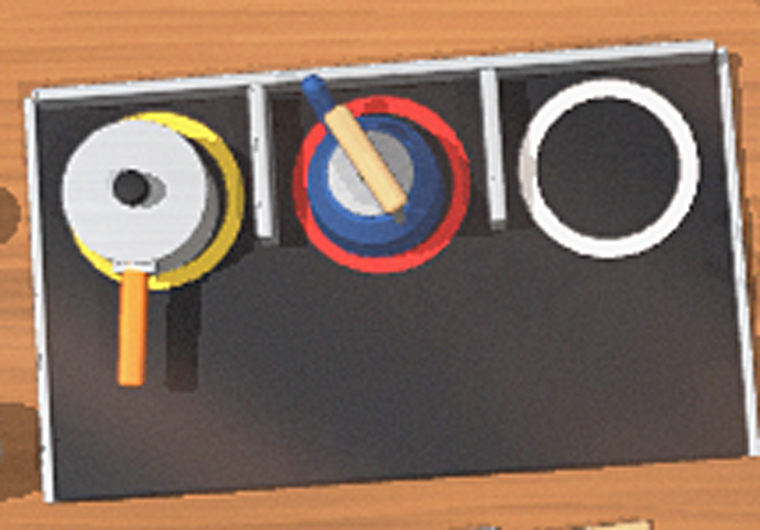

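View pics/zs.png

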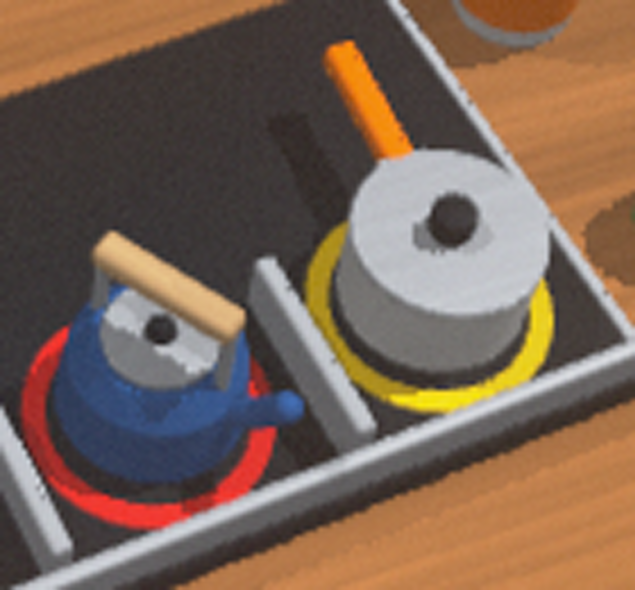

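```bash
python3 - <<'E'
from hd import *
p=cams.snapshot('top');b=np.array((195,120));s=3.535
for n,q,z in(('knob',(131,187),99),('h0',(133.5,270),74),('h1',(131,385),74),('lid l',(62,187),81),('lid r',(208,187),81),('lid top',(135,119),81),('ket bar far',(337,112),135),('ket near',(398,205),135)):
    print(n,np.round(toz(p,np.array(q)/s+b,z),1))
p=cams.snapshot('scene');b=np.array((330,210));s=4.538
for n,q,z in(('knob',(453,215),95),('h0',(395,152),74),('h1',(342,45),74),('ket bar c',(170,285),133)):
    print(n,np.round(toz(p,np.array(q)/s+b,z),1))
E
```

```text
knob [633.  215.6  99. ]
h0 [579.8 219.3  74. ]
h1 [499.6 221.4  74. ]
lid l [637.8 267.4  81. ]
lid r [635.5 165.8  81. ]
lid top [684.6 216.3  81. ]
ket bar far [672.4  71.2 135. ]
ket near [609.3  31.9 135. ]
knob [637.1 216.6  95. ]
h0 [579.6 217.5  74. ]
h1 [505.8 223.6  74. ]
ket bar c [646.4  53.3 133. ]
```

```bash
cat >> h.py <<'E'
from scipy.spatial.transform import Rotation as Ro
def st():
    s=bot.sense();M=Ro.from_quat(s['tool_rot']).as_matrix()
    print('t',round(float(s['time_s']),2),'pos',np.round(s['eef_pos'],1),'down',np.round(M[:,1],3),'jaw yaw %.2f deg'%np.degrees(np.arctan2(M[1,2],M[0,2])),'F',np.round(s['wrist_force'],1),'w',s['width'],'j',np.round(s['joints'],2));return s
E
python3 -c "
from h import *
st()"
```

```text
t 1.5 pos [191.2 595.1 231.3] down [ 0. -0. -1.] jaw yaw 72.19 deg F [-0.5  0.2  0.4] w 1.0018824269419027 j [-1.36  0.43  0.03  1.57 -0.01  1.13 -0.08]
```

```bash
python3 -m inch '[{"grip":5,"delta_pos":[3.5,-3.7,0],"roll":0.03},{"grip":5,"delta_pos":[3.5,-3.7,0],"roll":0.03},{"grip":5,"delta_pos":[3.5,-3.7,0],"roll":0.03},{"grip":5,"delta_pos":[3.5,-3.7,0],"roll":0.03},{"grip":5,"delta_pos":[3.5,-3.7,0],"roll":0.03},{"grip":5,"delta_pos":[3.5,-3.7,0],"roll":0.03},{"grip":5,"delta_pos":[3.5,-3.7,0],"roll":0.03},{"grip":5,"delta_pos":[3.5,-3.7,0],"roll":0.03},{"grip":5,"delta_pos":[3.5,-3.7,0],"roll":0.03},{"grip":5,"delta_pos":[3.5,-3.7,0],"roll":0}]'
python3 - <<'E'
from h import *
s=st();p=cams.snapshot('wrist');save(p,'w1.png');print(np.round(p['T_tool_cam'],2).tolist(),p['fx'])
E
```

```text
time_s: 2.5
eef_pos: [536.0, 230.2, 231.6]
tool_rot: [-0.707, 0.014, -0.014, 0.707]
wrist_force: [1.1, 0.8, 0.3]
width: 0.588
t 2.5 pos [536.  230.2 231.6] down [ 0.  0. -1.] jaw yaw 87.73 deg F [1.1 0.8 0.3] w 0.5883004801372839 j [-0.6   0.37  0.14  1.69 -0.06  1.09  1.09]
[[-0.0, 0.96, 0.29, -74.3], [0.0, -0.29, 0.96, -143.01], [1.0, 0.0, -0.0, 0.61], [0.0, 0.0, 0.0, 1.0]] 362.453247650287
```

View pics/w1.png

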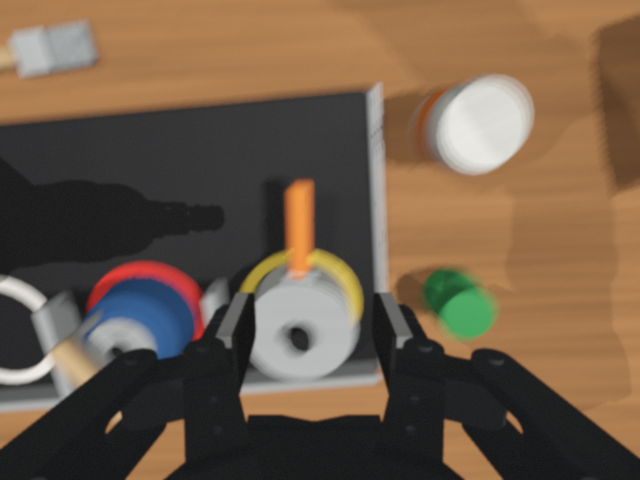

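```bash
cat >> h.py <<'E'
def wcam():
    s=st();p=cams.snapshot('wrist');T=np.array(p['T_tool_cam']);M=np.eye(4);M[:3,:3]=Ro.from_quat(s['tool_rot']).as_matrix();M[:3,3]=s['eef_pos']
    W=M@T;p['R']=W[:3,:3].T;p['t']=-W[:3,:3].T@W[:3,3];return p
E
python3 -m inch '[{"grip":5,"delta_pos":[0,-0.45,-6],"roll":-0.005},{"grip":5,"delta_pos":[0,0,0],"roll":0}]'
python3 - <<'E'
from hd import *
p=wcam();save(p,'w2.png')
handle(p,'sp',(545,218))
for k,z in(('saucepan_grip',66),('saucepan',20),('kettle',20),('kettle_grip',128)):
  for f in finder.pinpoint(k,p)[:2]: print(k,round(f['conf'],2),np.round(f['xy']),np.round(toz(p,f['xy'],z)))
E
```

```text
time_s: 2.75
eef_pos: [531.9, 225.6, 176.8]
tool_rot: [0.708, -0.02, 0.014, -0.705]
wrist_force: [-1.9, -0.7, -0.8]
width: 0.581
t 2.75 pos [531.9 225.6 176.8] down [-0.008 -0.004 -1.   ] jaw yaw 87.25 deg F [-1.9 -0.7 -0.8] w 0.5813733969336655 j [-0.59  0.41  0.13  1.76 -0.06  0.98  1.09]Traceback (most recent call last):
  File "<stdin>", line 3, in <module>
  File "hd.py", line 6, in handle
    w=w[np.hypot(*(w-c).T)<R]
                   ~^~
ValueError: operands could not be broadcast together with shapes (0,) (2,)
```

View pics/w2.png

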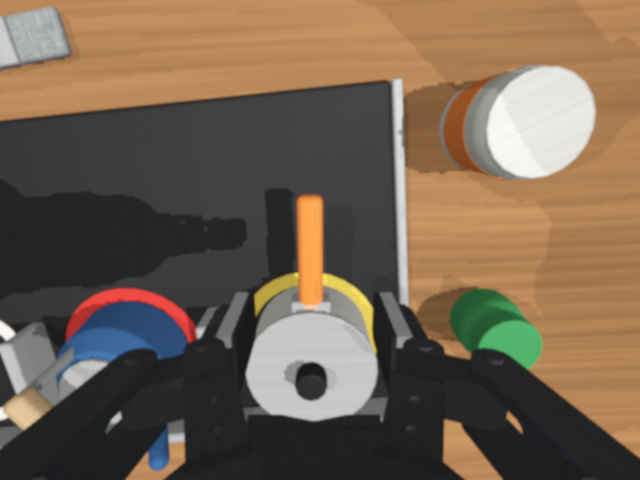

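```bash
python3 - <<'E'
from hd import *
p=wcam()
for q,z in(((311,197),74),((311.5,300),74),((312,376),99)): print(np.round(toz(p,q,z),1))
for k,z in(('saucepan_grip',66),('saucepan',20)):
  for f in finder.pinpoint(k,p)[:2]: print(k,round(f['conf'],2),np.round(f['xy']),np.round(toz(p,f['xy'],z)))
st()
E
```

```text
t 2.8 pos [532.6 227.2 179.4] down [-0.006 -0.003 -1.   ] jaw yaw 87.35 deg F [-0.2  0.4  0.4] w 0.5870872969483472 j [-0.59  0.41  0.13  1.76 -0.06  0.98  1.09]
[501.  227.1  74. ]
[579.  223.8  74. ]
[627.2 222.1  99. ]
saucepan_grip 0.92 [306. 246.] [539. 222.  66.]
saucepan 0.65 [478. 123.] [457. 361.  20.]
saucepan 0.64 [306. 328.] [634. 216.  20.]
t 2.95 pos [535.1 229.5 183.2] down [ 0.002  0.001 -1.   ] jaw yaw 87.47 deg F [0.9 0.9 0.5] w 0.584186634462673 j [-0.59  0.41  0.13  1.75 -0.06  0.98  1.09]
```

```bash
python3 -m inch '[{"grip":5,"delta_pos":[0,0,0],"roll":0},{"grip":5,"delta_pos":[0,0,0],"roll":0}]'
python3 - <<'E'
from hd import *
p=wcam();save(p,'w3.png')
for k,z in(('saucepan_grip',66),('saucepan',20)):
  for f in finder.pinpoint(k,p)[:1]: print(k,round(f['conf'],2),np.round(f['xy']),np.round(toz(p,f['xy'],z)))
hsv=cv2.cvtColor(p['pixels'],cv2.COLOR_RGB2HSV).astype(int);print(hsv[250,311])
H,S,V=hsv[...,0],hsv[...,1],hsv[...,2];m=(H>4)&(H<20)&(S>160)&(V>200)
m[:, :250]=0;m[:,400:]=0;v,u=np.nonzero(m)
for r in range(200,310,15):
  k=u[v==r]
  if len(k): print(r,k.min(),k.max(),np.round(toz(p,((k.min()+k.max())/2,r),74),1))
st()
E
```

```text
time_s: 3.15
eef_pos: [535.1, 229.0, 182.8]
tool_rot: [-0.706, 0.015, -0.017, 0.707]
wrist_force: [-0.3, -0.5, 0.2]
width: 0.588
t 3.15 pos [535.1 229.  182.8] down [ 0.002  0.001 -1.   ] jaw yaw 87.43 deg F [-0.3 -0.5  0.2] w 0.5880702497031128 j [-0.59  0.41  0.13  1.75 -0.06  0.98  1.09]
saucepan_grip 0.56 [306. 242.] [540. 224.  66.]
saucepan 0.67 [309. 324.] [636. 221.  20.]
[ 15 173 251]
200 292 315 [506.8 223.9  74. ]
215 293 315 [517.6 223.7  74. ]
230 293 315 [528.6 223.1  74. ]
245 293 315 [539.9 222.5  74. ]
260 294 315 [551.5 222.3  74. ]
275 294 315 [563.4 221.6  74. ]
290 294 315 [575.6 221.   74. ]
t 3.3 pos [534.9 228.4 182. ] down [ 0.001  0.    -1.   ] jaw yaw 87.40 deg F [ 0.2  0.5 -0.6] w 0.5840258014672877 j [-0.59  0.41  0.13  1.75 -0.06  0.98  1.09]
```

```bash
python3 -m inch '[{"grip":5,"delta_pos":[0.3,-0.35,-2],"roll":0},{"grip":5,"delta_pos":[0.3,-0.3,-2.5],"roll":0},{"grip":5,"delta_pos":[0,0,-2.5],"roll":0},{"grip":5,"delta_pos":[0,0,-2],"roll":0},{"grip":5,"delta_pos":[0,0,0],"roll":0},{"grip":5,"delta_pos":[0,0,0],"roll":0}]'
python3 -c "
from h import *
p=wcam();save(p,'w4.png')"
```

```text
time_s: 3.9
eef_pos: [540.9, 221.7, 91.9]
tool_rot: [0.707, -0.016, 0.016, -0.707]
wrist_force: [1.4, 0.2, 0.8]
width: 0.589
t 3.9 pos [540.9 221.7  91.9] down [-0. -0. -1.] jaw yaw 87.37 deg F [1.4 0.2 0.8] w 0.5893942555342673 j [-0.56  0.52  0.12  1.83 -0.08  0.79  1.12]
```

View pics/w4.png

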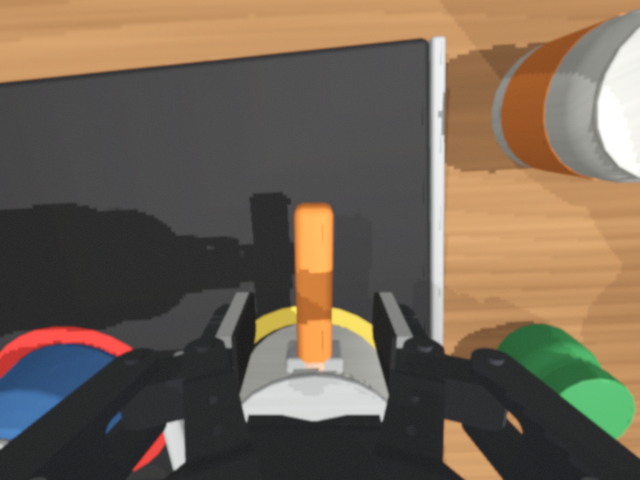

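```bash
python3 -m inch '[{"grip":5,"delta_pos":[0,0,-1.5],"roll":0},{"grip":5,"delta_pos":[0,0,-1.5],"roll":0},{"grip":5,"delta_pos":[0,0,-1.5],"roll":0},{"grip":5,"delta_pos":[0,0,0],"roll":0},{"grip":0,"delta_pos":[0,0,0],"roll":0},{"grip":0,"delta_pos":[0,0,0],"roll":0},{"grip":0,"delta_pos":[0,0,0],"roll":0},{"grip":0,"delta_pos":[0,0,0],"roll":0},{"grip":0,"delta_pos":[0,0,0],"roll":0}]'
python3 -c "
from h import *
st()"
```

```text
time_s: 4.85
eef_pos: [541.5, 222.0, 47.7]
tool_rot: [-0.707, 0.016, -0.017, 0.707]
wrist_force: [-1.7, -0.8, 5.8]
width: 0.197
t 4.85 pos [541.5 222.   47.7] down [ 0.002  0.001 -1.   ] jaw yaw 87.38 deg F [-1.7 -0.8  5.8] w 0.19720463823670417 j [-0.56  0.58  0.11  1.86 -0.09  0.7   1.13]
```

```bash
python3 -m inch '[{"grip":0,"delta_pos":[-0.7,0,0],"roll":0},{"grip":0,"delta_pos":[-1.5,-0.1,0],"roll":0},{"grip":0,"delta_pos":[-2,-0.1,0],"roll":0},{"grip":0,"delta_pos":[-2,-0.1,0],"roll":0},{"grip":0,"delta_pos":[-2,-0.1,0],"roll":0},{"grip":0,"delta_pos":[-2,-0.1,0],"roll":0},{"grip":0,"delta_pos":[-2,-0.1,0],"roll":0},{"grip":0,"delta_pos":[-1,-0.1,0],"roll":0},{"grip":0,"delta_pos":[0,0,0],"roll":0},{"grip":0,"delta_pos":[0,0,0],"roll":0}]'
python3 -c "
from h import *
st();p=cams.snapshot('scene');save(p,'s2.png')"
```

```text
time_s: 5.85
eef_pos: [407.6, 215.1, 47.4]
tool_rot: [-0.707, 0.016, -0.016, 0.707]
wrist_force: [-5.1, -0.2, 14.1]
width: 0.198
t 5.85 pos [407.6 215.1  47.4] down [-0.001  0.001 -1.   ] jaw yaw 87.43 deg F [-5.1 -0.2 14.1] w 0.1981407588830062 j [-0.68  0.43  0.1   2.16 -0.08  0.55  1.01]
```

View pics/s2.png

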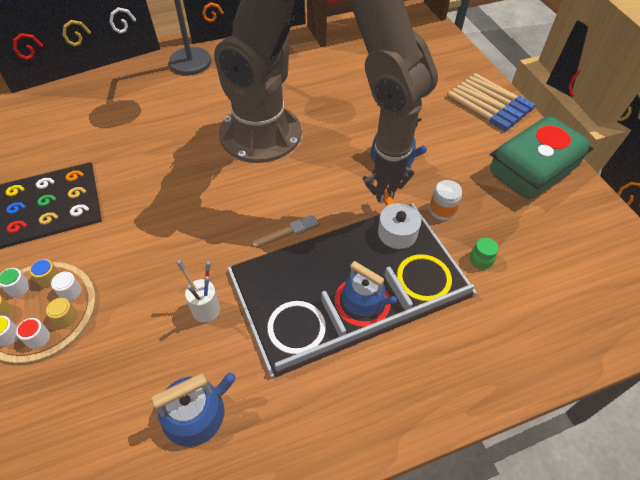

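```bash
python3 -m inch '[{"grip":0,"delta_pos":[0,-0.5,0.05],"roll":0},{"grip":0,"delta_pos":[0,-1,0],"roll":0},{"grip":0,"delta_pos":[0,0,0],"roll":0}]'
python3 -c "
from h import *
st()"
```

```text
time_s: 6.2
eef_pos: [409.0, 198.6, 47.5]
tool_rot: [-0.707, 0.016, -0.017, 0.707]
wrist_force: [-0.4, -0.9, 8.0]
width: 0.2
t 6.2 pos [409.  198.6  47.5] down [ 0.001  0.    -1.   ] jaw yaw 87.32 deg F [-0.4 -0.9  8. ] w 0.2004043893571307 j [-0.65  0.43  0.1   2.18 -0.08  0.54  1.04]
```

```bash
python3 -m inch '[{"grip":0,"delta_pos":[0.05,-1,0.03],"roll":0},{"grip":0,"delta_pos":[0.1,-2,0],"roll":0},{"grip":0,"delta_pos":[0.1,-2,0],"roll":0},{"grip":0,"delta_pos":[0.1,-2,0],"roll":0},{"grip":0,"delta_pos":[0.1,-2,0],"roll":0},{"grip":0,"delta_pos":[0.1,-2,0],"roll":0},{"grip":0,"delta_pos":[0.1,-2,0],"roll":0},{"grip":0,"delta_pos":[0.1,-2,0],"roll":0},{"grip":0,"delta_pos":[0.1,-2,0],"roll":0},{"grip":0,"delta_pos":[0.1,-1,0],"roll":0}]'
python3 -c "
from h import *
st()"
```

```text
time_s: 7.2
eef_pos: [418.1, 17.9, 47.6]
tool_rot: [0.707, -0.017, 0.017, -0.707]
wrist_force: [-0.7, 2.4, 5.9]
width: 0.196
t 7.2 pos [418.1  17.9  47.6] down [ 0.001 -0.    -1.   ] jaw yaw 87.28 deg F [-0.7  2.4  5.9] w 0.19611005109404153 j [-0.25  0.39  0.09  2.26 -0.07  0.5   1.43]
```

```bash
python3 -m inch '[{"grip":0,"delta_pos":[0.1,-1.6,0],"roll":0},{"grip":0,"delta_pos":[0.1,-2,0],"roll":0},{"grip":0,"delta_pos":[0.1,-2,0],"roll":0},{"grip":0,"delta_pos":[0.1,-2,0],"roll":0},{"grip":0,"delta_pos":[0.1,-2,0],"roll":0},{"grip":0,"delta_pos":[0.1,-2,0],"roll":0},{"grip":0,"delta_pos":[0.1,-1.5,0],"roll":0},{"grip":0,"delta_pos":[0,-0.5,0],"roll":0},{"grip":0,"delta_pos":[0,0,0],"roll":0}]'
python3 -c "
from h import *
st();p=cams.snapshot('top');save(p,'t3.png')"
```

```text
time_s: 8.1
eef_pos: [425.0, -118.2, 47.6]
tool_rot: [0.707, -0.017, 0.017, -0.707]
wrist_force: [-0.6, -3.0, 6.2]
width: 0.203
t 8.1 pos [ 425.  -118.2   47.6] down [ 0.001 -0.001 -1.   ] jaw yaw 87.22 deg F [-0.6 -3.   6.2] w 0.2027157955002855 j [ 0.08  0.41  0.09  2.21 -0.07  0.52  1.75]
```

View pics/t3.png

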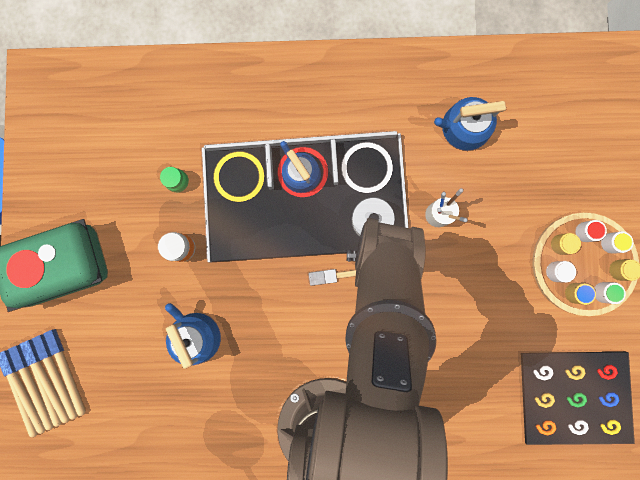

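```bash
python3 -m inch '[{"grip":5,"delta_pos":[0,0,0],"roll":0},{"grip":5,"delta_pos":[0,0,0],"roll":0},{"grip":5,"delta_pos":[0,0,0],"roll":0},{"grip":5,"delta_pos":[0,0,2],"roll":0},{"grip":5,"delta_pos":[0,0,3],"roll":0},{"grip":5,"delta_pos":[0,0,3.5],"roll":0},{"grip":5,"delta_pos":[0,0,3.5],"roll":0},{"grip":5,"delta_pos":[0,0,3],"roll":0.05},{"grip":5,"delta_pos":[1.5,1,1],"roll":0.08},{"grip":5,"delta_pos":[2.5,2,0],"roll":0.08}]'
python3 -m inch '[{"grip":5,"delta_pos":[2.5,2,0],"roll":0.08},{"grip":5,"delta_pos":[2.5,2,0],"roll":0.08},{"grip":5,"delta_pos":[2.5,2,0],"roll":0.08},{"grip":5,"delta_pos":[2.5,2,0],"roll":0.08},{"grip":5,"delta_pos":[2.5,2,0],"roll":0.06},{"grip":5,"delta_pos":[2.5,2,0],"roll":0.02},{"grip":5,"delta_pos":[2,1.5,0],"roll":0},{"grip":5,"delta_pos":[0,0,0],"roll":0},{"grip":5,"delta_pos":[0,0,0],"roll":0},{"grip":5,"delta_pos":[0,0,0],"roll":0}]'
python3 -c "
from h import *
p=wcam();save(p,'w5.png');p=cams.snapshot('scene');save(p,'s5.png');st()"
```

```text
time_s: 9.15
eef_pos: [465.4, -87.6, 209.3]
tool_rot: [0.705, 0.059, -0.057, -0.704]
wrist_force: [0.4, 0.1, -0.9]
width: 0.583
time_s: 10.15
eef_pos: [634.4, 47.5, 207.0]
tool_rot: [0.679, 0.196, -0.197, -0.679]
wrist_force: [-0.3, 0.3, -0.0]
width: 0.581
t 10.15 pos [634.4  47.5 207. ] down [-0.001 -0.001 -1.   ] jaw yaw 122.27 deg F [-0.3  0.3 -0. ] w 0.5807848540930048 j [-0.14  0.47 -0.03  1.57  0.02  1.1   1.96]
t 10.25 pos [634.6  47.5 207.4] down [-0. -0. -1.] jaw yaw 122.25 deg F [ 0.1  0.2 -0.1] w 0.5840748559643818 j [-0.14  0.47 -0.03  1.57  0.02  1.1   1.96]
```

View pics/w5.png

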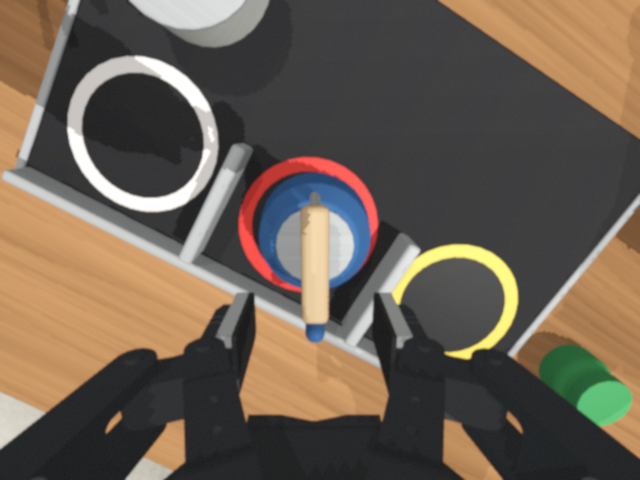

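View pics/s5.png

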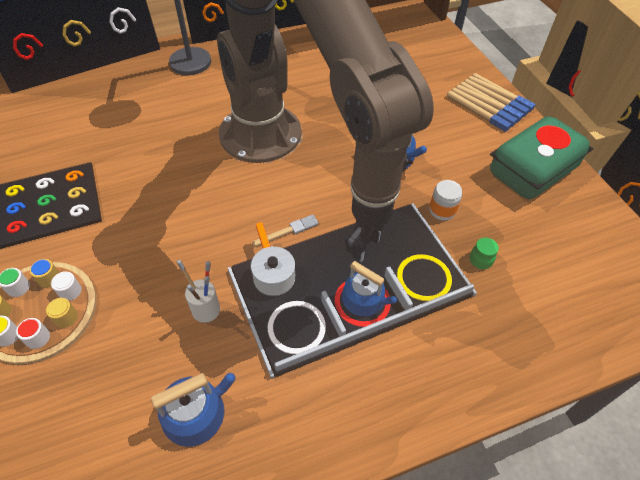

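```bash
python3 - <<'E'
from h import *
p=wcam();save(p,'w6.png')
a,b=[toz(p,q,135) for q in((315,207),(315.5,323))];print(a,b,(a+b)/2,np.degrees(np.arctan2(*(b-a)[[1,0]])),np.linalg.norm(a-b))
for f in finder.pinpoint('kettle_grip',p)[:1]: print(f['conf'],f['xy'],np.round(toz(p,f['xy'],128)))
E
```

```text
t 10.25 pos [634.6  47.5 207.4] down [-0. -0. -1.] jaw yaw 122.25 deg F [ 0.1  0.2 -0.1] w 0.5840748559643818 j [-0.14  0.47 -0.03  1.57  0.02  1.1   1.96]
[608.1045523   32.81584854 135.        ] [674.24759725  75.10755667 135.        ] [641.17607478  53.9617026  135.        ] 32.59475314126156 78.50790387987946
0.91 [317.6, 267.1] [642.  56. 128.]
```

```bash
python3 -m inch '[{"grip":5,"delta_pos":[0.8,0.6,-1],"roll":0.004},{"grip":5,"delta_pos":[0,0,-2],"roll":0},{"grip":5,"delta_pos":[0,0,-2],"roll":0},{"grip":5,"delta_pos":[0,0,0],"roll":0},{"grip":5,"delta_pos":[0,0,0],"roll":0}]'
python3 -c "
from h import *
p=wcam();save(p,'w7.png')"
```

```text
time_s: 10.85
eef_pos: [643.3, 54.8, 157.0]
tool_rot: [-0.679, -0.198, 0.199, 0.679]
wrist_force: [0.7, 0.2, -0.6]
width: 0.583
t 10.85 pos [643.3  54.8 157. ] down [-0.001 -0.    -1.   ] jaw yaw 122.56 deg F [ 0.7  0.2 -0.6] w 0.5831471870381199 j [-0.14  0.53 -0.03  1.6   0.02  1.01  1.95]
```

View pics/w7.png

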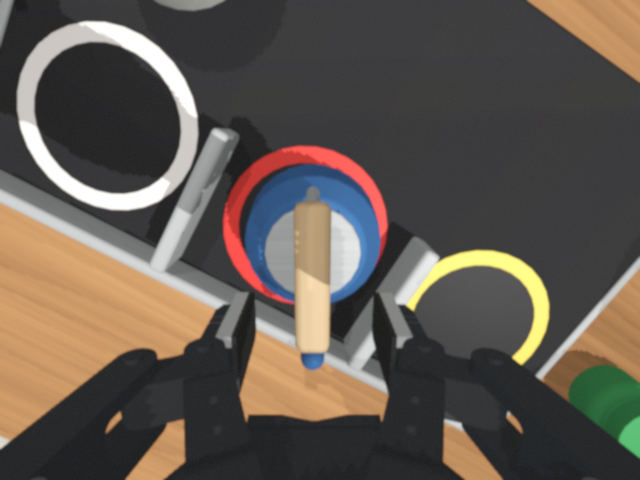

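```bash
python3 -m inch '[{"grip":5,"delta_pos":[0,0,-1.7],"roll":0},{"grip":5,"delta_pos":[0,0,-1.7],"roll":0},{"grip":5,"delta_pos":[0,0,-1.3],"roll":0},{"grip":5,"delta_pos":[0,0,0],"roll":0},{"grip":0,"delta_pos":[0,0,0],"roll":0},{"grip":0,"delta_pos":[0,0,0],"roll":0},{"grip":0,"delta_pos":[0,0,0],"roll":0},{"grip":0,"delta_pos":[0,0,0],"roll":0},{"grip":0,"delta_pos":[0,0,0],"roll":0}]'
python3 -c "
from h import *
p=wcam();save(p,'w8.png');p=cams.snapshot('scene');save(p,'s8.png')"
```

```text
time_s: 11.8
eef_pos: [644.2, 54.6, 111.5]
tool_rot: [0.679, 0.199, -0.197, -0.679]
wrist_force: [-0.2, -0.2, 6.8]
width: 0.199
t 11.8 pos [644.2  54.6 111.5] down [ 0.002  0.    -1.   ] jaw yaw 122.54 deg F [-0.2 -0.2  6.8] w 0.19919052233415427 j [-0.14  0.58 -0.04  1.65  0.02  0.91  1.95]
```

View pics/s8.png

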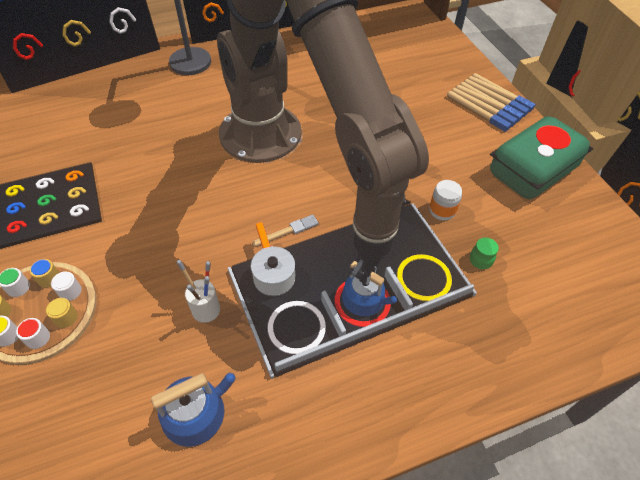

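```bash
python3 -m inch '[{"grip":0,"delta_pos":[-0.7,0,0.02],"roll":0},{"grip":0,"delta_pos":[-1.5,-0.1,0],"roll":0},{"grip":0,"delta_pos":[-2,-0.1,0],"roll":0},{"grip":0,"delta_pos":[-2,-0.1,0],"roll":0},{"grip":0,"delta_pos":[-2,-0.1,0],"roll":0},{"grip":0,"delta_pos":[-2,-0.1,0],"roll":0},{"grip":0,"delta_pos":[-1.5,-0.1,0],"roll":0},{"grip":0,"delta_pos":[-0.7,-0.1,0],"roll":0},{"grip":0,"delta_pos":[0,0,0],"roll":0},{"grip":0,"delta_pos":[0,0,0],"roll":0}]'
python3 -c "
from h import *
st();p=cams.snapshot('scene');save(p,'s9.png')"
```

```text
time_s: 12.9
eef_pos: [518.3, 47.7, 111.3]
tool_rot: [-0.679, -0.198, 0.199, 0.679]
wrist_force: [-6.7, -0.1, 18.5]
width: 0.197
t 12.9 pos [518.3  47.7 111.3] down [-0.001  0.    -1.   ] jaw yaw 122.56 deg F [-6.7 -0.1 18.5] w 0.197049840304252 j [-0.15  0.41 -0.05  1.96  0.03  0.77  1.92]
```

View pics/s9.png

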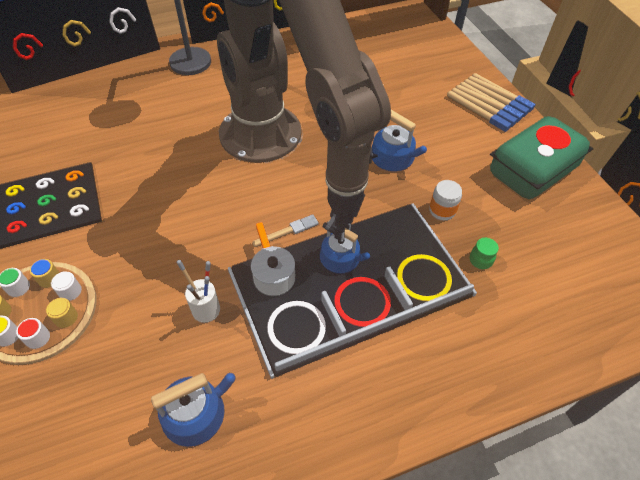

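```bash
python3 -m inch '[{"grip":0,"delta_pos":[0,0.7,0.07],"roll":0},{"grip":0,"delta_pos":[-0.1,1.5,0],"roll":0},{"grip":0,"delta_pos":[-0.1,2,0],"roll":0},{"grip":0,"delta_pos":[-0.1,2,0],"roll":0},{"grip":0,"delta_pos":[-0.1,2,0],"roll":0},{"grip":0,"delta_pos":[-0.1,2,0],"roll":0},{"grip":0,"delta_pos":[-0.1,2,0],"roll":0},{"grip":0,"delta_pos":[-0.1,2,0],"roll":0},{"grip":0,"delta_pos":[0,1.5,0],"roll":0},{"grip":0,"delta_pos":[0,0.5,0],"roll":0}]'
python3 -m inch '[{"grip":0,"delta_pos":[0,0,0],"roll":0}]'
python3 -c "
from h import *
p=wcam();save(p,'w10.png')"
```

```text
time_s: 13.95
eef_pos: [512.2, 211.1, 111.4]
tool_rot: [-0.679, -0.199, 0.199, 0.679]
wrist_force: [-0.4, -5.8, 10.5]
width: 0.2
time_s: 14.05
eef_pos: [512.2, 211.4, 111.4]
tool_rot: [-0.678, -0.199, 0.199, 0.679]
wrist_force: [0.1, 3.2, 4.1]
width: 0.193
t 14.05 pos [512.2 211.4 111.4] down [ 0.     0.001 -1.   ] jaw yaw 122.65 deg F [0.1 3.2 4.1] w 0.19321838623758988 j [-0.43  0.45 -0.07  1.88  0.04  0.81  1.61]
```

View pics/w10.png

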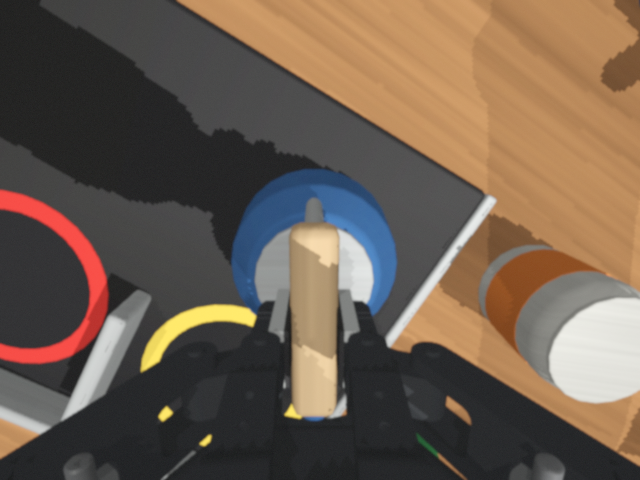

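```bash
python3 - <<'E'
from h import *
p=wcam()
a,b=[toz(p,q,135) for q in((314,224),(314,417))];print(a,b,(a+b)/2,np.linalg.norm(a-b))
for zc,rr in((135,(224,417)),(133,(222,417))): print((toz(p,(314,rr[0]),zc)+toz(p,(314,rr[1]),zc))/2)
E
```

```text
t 14.1 pos [512.2 211.4 111.4] down [ 0.     0.002 -1.   ] jaw yaw 122.64 deg F [0.5 3.5 3.5] w 0.19793057121334776 j [-0.43  0.45 -0.07  1.88  0.04  0.81  1.61]
[474.83664495 188.58062979 135.        ] [542.37249349 231.93371126 135.        ] [508.60456922 210.25717053 135.        ] 80.25322741167402
[508.60456922 210.25717053 135.        ]
[509.29519754 210.7058077  133.        ]
```

```bash
python3 -m inch '[{"grip":0,"delta_pos":[0.7,0,-0.03],"roll":0},{"grip":0,"delta_pos":[1.5,0,-0.01],"roll":0},{"grip":0,"delta_pos":[2,0.1,-0.01],"roll":0},{"grip":0,"delta_pos":[1.5,0.1,-0.01],"roll":0}]'
python3 -m inch '[{"grip":0,"delta_pos":[1.5,0.1,-0.01],"roll":0},{"grip":0,"delta_pos":[2,0.1,-0.01],"roll":0},{"grip":0,"delta_pos":[2,0.1,-0.01],"roll":0},{"grip":0,"delta_pos":[1.2,0,0],"roll":0},{"grip":0,"delta_pos":[0.6,0,0],"roll":0},{"grip":0,"delta_pos":[0,0,0],"roll":0},{"grip":0,"delta_pos":[0,0,0],"roll":0}]'
python3 -c "
from h import *
p=wcam();save(p,'w11.png');p=cams.snapshot('scene');save(p,'s11.png')"
```

```text
time_s: 14.55
eef_pos: [569.4, 211.6, 111.4]
tool_rot: [-0.679, -0.198, 0.198, 0.679]
wrist_force: [-5.2, 0.3, 12.8]
width: 0.198
time_s: 15.25
eef_pos: [643.5, 214.8, 111.4]
tool_rot: [-0.679, -0.199, 0.197, 0.679]
wrist_force: [0.5, -0.1, 9.8]
width: 0.197
t 15.25 pos [643.5 214.8 111.4] down [ 0.002  0.001 -1.   ] jaw yaw 122.52 deg F [ 0.5 -0.1  9.8] w 0.19717760352714953 j [-0.37  0.63 -0.05  1.56  0.04  0.96  1.71]
```

View pics/w11.png

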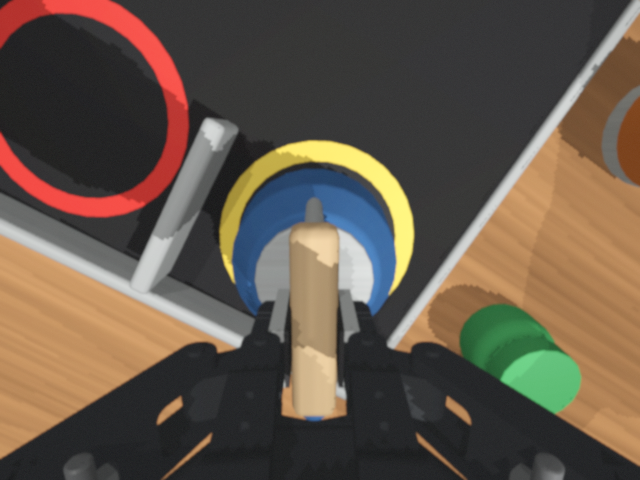

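View pics/s11.png

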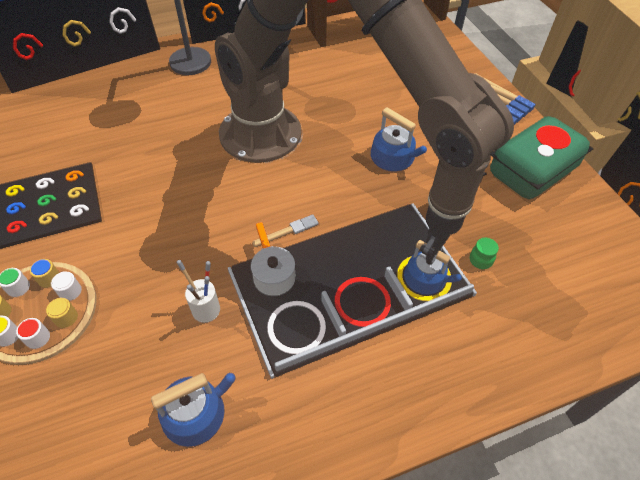

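```bash
cat > rf.py <<'E'
from m import *
def ring(p,c,g,R=85):
    w=np.array([toz(p,q,20)[:2] for q in ringpix(p,c)]);r=np.hypot(*(w-g).T);w=w[(r<R)&(r>35)]
    f=lambda a:np.maximum(np.abs(np.hypot(*(w-a).T)-59)-5.5,0)
    s=least_squares(f,g,x_scale=10,loss='soft_l1');print(c,len(w),np.round(s.x,1),'cost %.1f'%s.cost)
E
python3 - <<'E'
from rf import *
p=wcam();ring(p,'yellow',(640,215))
a,b=[toz(p,q,135) for q in((314,224),(314,416))];print(a,b,(a+b)/2,np.linalg.norm(a-b))
s=cams.snapshot('scene');ring(s,'yellow',(640,215))
for n,q in(('w',p),('s',s)):
  for k,z in(('kettle_grip',128),('kettle',20)):
    for f in finder.pinpoint(k,q)[:3]: print(n,k,f['conf'],f['xy'],np.round(toz(q,f['xy'],z),1))
c=s['pixels'][230:310,385:475];cv2.imwrite('pics/zs11.png',cv2.cvtColor(cv2.resize(c,None,fx=7,fy=7,interpolation=cv2.INTER_CUBIC),cv2.COLOR_RGB2BGR))
E
```

```text
t 15.35 pos [643.5 214.8 111.5] down [ 0.002  0.001 -1.   ] jaw yaw 122.52 deg F [0.4 0.3 9.5] w 0.19800247287850126 j [-0.37  0.63 -0.05  1.56  0.04  0.96  1.71]Traceback (most recent call last):
  File "<stdin>", line 2, in <module>
  File "rf.py", line 3, in ring
    w=np.array([toz(p,q,20)[:2] for q in ringpix(p,c)]);r=np.hypot(*(w-g).T);w=w[(r<R)&(r>35)]
                                                                     ~^~
ValueError: operands could not be broadcast together with shapes (0,) (2,)
```

```bash
sed -i "s/m=(H>23)&(H<33)&(S>180)&(V>110)/m=(H>21)\&(H<34)\&(S>120)\&(V>110)/; s/(S>180)&(V>110)$/(S>140)\&(V>110)/" m.py; grep -n "m=" m.py
python3 - <<'E'
from rf import *
p=wcam();ring(p,'yellow',(640,215));ring(p,'red',(648,50))
a,b=[toz(p,q,135) for q in((314,224),(314,416))];print(a,b,(a+b)/2,np.linalg.norm(a-b))
s=cams.snapshot('scene');ring(s,'yellow',(640,215));ring(s,'red',(648,50))
for n,q in(('w',p),('s',s)):
  for k,z in(('kettle_grip',128),('kettle',20)):
    for f in finder.pinpoint(k,q)[:3]: print(n,k,f['conf'],f['xy'],np.round(toz(q,f['xy'],z),1))
c=s['pixels'][230:310,385:475];cv2.imwrite('pics/zs11.png',cv2.cvtColor(cv2.resize(c,None,fx=7,fy=7,interpolation=cv2.INTER_CUBIC),cv2.COLOR_RGB2BGR))
E
```

```text
5:    if c=='red': m=((H<5)|(H>174))&(S>140)&(V>110)
6:    if c=='yellow': m=(H>21)&(H<34)&(S>120)&(V>110)
7:    if c=='white': m=(S<25)&(V>215)
t 15.4 pos [643.5 214.8 111.5] down [ 0.002  0.001 -1.   ] jaw yaw 122.52 deg F [ 0.8 -0.1  9.4] w 0.19410004296281755 j [-0.37  0.63 -0.05  1.56  0.04  0.96  1.71]
yellow 6773 [639.4 215.3] cost 243.2
red 10387 [647.8  50.1] cost 289.1
[605.98263691 192.01546572 135.        ] [673.25644173 235.00328958 135.        ] [639.61953932 213.50937765 135.        ] 79.83556735619412
yellow 448 [640.5 214.4] cost 20.8
red 761 [648.8  49.3] cost 29.9
w kettle_grip 0.97 [315.2, 321.8] [640.4 214.6 128. ]
w kettle 0.98 [310.2, 243.0] [643.2 212.8  20. ]
s kettle_grip 0.71 [395.1, 122.1] [227.6 323.  128. ]
s kettle_grip 0.69 [177.6, 388.2] [ 752.6 -380.5  128. ]
s kettle_grip 0.68 [429.2, 248.7] [633.6 210.2 128. ]
s kettle 0.88 [192.4, 413.5] [ 767.3 -375.9   20. ]
s kettle 0.74 [389.1, 154.2] [238.1 314.2  20. ]
s kettle 0.61 [427.1, 277.9] [646.9 219.4  20. ]
```

View pics/zs11.png

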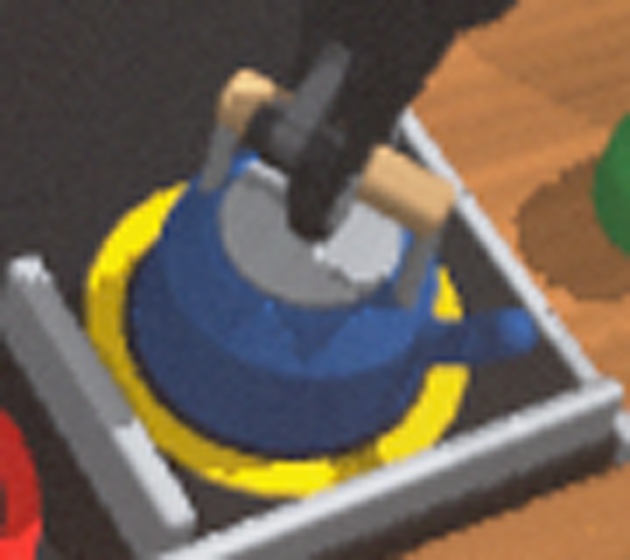

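```bash
python3 -m inch '[{"grip":0,"delta_pos":[0,0.1,0],"roll":0},{"grip":0,"delta_pos":[0,0,0.04],"roll":0},{"grip":5,"delta_pos":[0,0,0],"roll":0},{"grip":5,"delta_pos":[0,0,0],"roll":0},{"grip":5,"delta_pos":[0,0,0],"roll":0},{"grip":5,"delta_pos":[0,0,1],"roll":0},{"grip":5,"delta_pos":[0,0,2.5],"roll":0},{"grip":5,"delta_pos":[0,0,3],"roll":0},{"grip":5,"delta_pos":[0,0,3],"roll":0},{"grip":5,"delta_pos":[0,0,0],"roll":0}]'
python3 - <<'E'
from rf import *
p=wcam();save(p,'w12.png');ring(p,'yellow',(640,215))
for k,z in(('kettle_grip',128),('kettle',20)):
    for f in finder.pinpoint(k,p)[:1]: print(k,f['conf'],f['xy'],np.round(toz(p,f['xy'],z),1))
E
```

```text
time_s: 16.7
eef_pos: [644.6, 216.6, 211.3]
tool_rot: [-0.678, -0.201, 0.195, 0.679]
wrist_force: [0.9, 0.3, -0.6]
width: 0.586
t 16.7 pos [644.6 216.6 211.3] down [ 0.007  0.003 -1.   ] jaw yaw 122.55 deg F [ 0.9  0.3 -0.6] w 0.58597564613063 j [-0.37  0.54 -0.05  1.45  0.03  1.14  1.71]
yellow 4201 [639.3 215.3] cost 219.2
kettle_grip 0.88 [315.5, 243.5] [640.9 216.6 128. ]
```

View pics/w12.png

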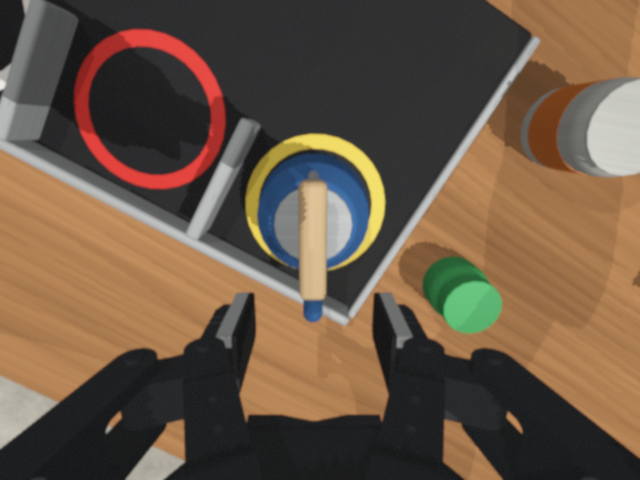

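```bash
python3 -m inch '[{"grip":5,"delta_pos":[-1.2,-1.5,0],"roll":-0.04},{"grip":5,"delta_pos":[-2,-3,0],"roll":-0.06},{"grip":5,"delta_pos":[-2,-3,0],"roll":-0.06},{"grip":5,"delta_pos":[-2,-3,0],"roll":-0.06},{"grip":5,"delta_pos":[-2,-3,0],"roll":-0.06},{"grip":5,"delta_pos":[-2,-3,0],"roll":-0.06},{"grip":5,"delta_pos":[-2,-3,0],"roll":-0.06},{"grip":5,"delta_pos":[-2,-3,0],"roll":-0.06},{"grip":5,"delta_pos":[-2,-3,0],"roll":-0.06},{"grip":5,"delta_pos":[-2,-3,0],"roll":-0.06}]'
python3 -m inch '[{"grip":5,"delta_pos":[-1.8,-3,0],"roll":-0.04},{"grip":5,"delta_pos":[-1,-2,-2],"roll":0},{"grip":5,"delta_pos":[0,0,-2.5],"roll":0},{"grip":5,"delta_pos":[0,0,0],"roll":0},{"grip":5,"delta_pos":[0,0,0],"roll":0}]'
python3 - <<'E'
from rf import *
p=wcam();save(p,'w13.png')
for k,z in(('saucepan_grip',66),('saucepan',20)):
    for f in finder.pinpoint(k,p)[:1]: print(k,f['conf'],f['xy'],np.round(toz(p,f['xy'],z),1))
E
```

```text
time_s: 17.85
eef_pos: [448.5, -70.5, 204.8]
tool_rot: [-0.707, 0.006, -0.004, 0.707]
wrist_force: [0.8, 0.2, -0.0]
width: 0.586
time_s: 18.35
eef_pos: [421.7, -119.0, 160.4]
tool_rot: [-0.707, 0.019, -0.017, 0.707]
wrist_force: [0.1, -0.0, -0.5]
width: 0.588
t 18.35 pos [ 421.7 -119.   160.4] down [-0.002  0.    -1.   ] jaw yaw 87.05 deg F [ 0.1 -0.  -0.5] w 0.5883497994122403 j [ 0.01  0.22  0.17  2.11 -0.05  0.82  1.73]
saucepan_grip 0.84 [315.9, 243.7] [ 421.  -116.8   66. ]
saucepan 0.82 [313.8, 331.9] [ 516.5 -123.    20. ]
```

View pics/w13.png

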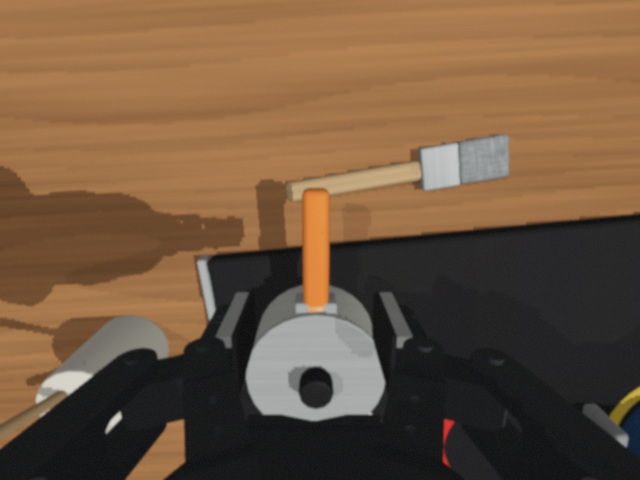

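```bash
python3 -m inch '[{"grip":5,"delta_pos":[0.2,0,-2],"roll":0.003},{"grip":5,"delta_pos":[0.1,0,-2.5],"roll":0},{"grip":5,"delta_pos":[0,0,-2.5],"roll":0},{"grip":5,"delta_pos":[0,0,-2],"roll":0},{"grip":5,"delta_pos":[0,0,-1.5],"roll":0},{"grip":5,"delta_pos":[0,0,-0.7],"roll":0},{"grip":5,"delta_pos":[0,0,0],"roll":0}]'
python3 -c "
from h import *
p=wcam();save(p,'w14.png')"
```

```text
time_s: 19.2
eef_pos: [425.4, -119.1, 48.5]
tool_rot: [-0.707, 0.017, -0.017, 0.707]
wrist_force: [0.1, 0.3, 0.3]
width: 0.583
t 19.2 pos [ 425.4 -119.1   48.5] down [-0.001  0.    -1.   ] jaw yaw 87.23 deg F [0.1 0.3 0.3] w 0.5826278613402525 j [ 0.05  0.41  0.13  2.21 -0.11  0.53  1.79]
```

View pics/w14.png

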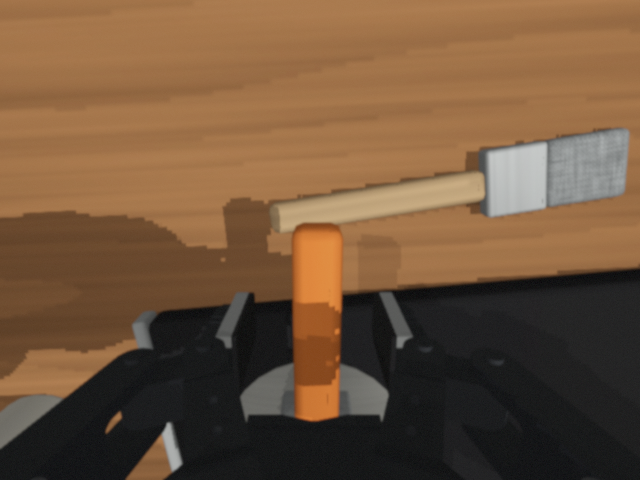

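```bash
python3 -m inch '[{"grip":0,"delta_pos":[0,0,0],"roll":0},{"grip":0,"delta_pos":[0,0,0],"roll":0},{"grip":0,"delta_pos":[0,0,0],"roll":0},{"grip":0,"delta_pos":[0,0,0],"roll":0},{"grip":0,"delta_pos":[0,0,0],"roll":0},{"grip":0,"delta_pos":[0,0.7,0],"roll":0},{"grip":0,"delta_pos":[-0.1,1.2,0],"roll":0}]'
python3 -c "
from h import *
st()"
```

```text
time_s: 19.95
eef_pos: [425.2, -101.2, 49.3]
tool_rot: [0.707, -0.017, 0.019, -0.707]
wrist_force: [0.9, -1.9, 6.1]
width: 0.196
t 19.95 pos [ 425.2 -101.2   49.3] down [ 0.002 -0.001 -1.   ] jaw yaw 87.07 deg F [ 0.9 -1.9  6.1] w 0.19582987266359564 j [ 0.    0.4   0.14  2.22 -0.11  0.52  1.74]
```

```bash
python3 -m inch '[{"grip":0,"delta_pos":[-0.1,1.6,0],"roll":0},{"grip":0,"delta_pos":[-0.1,2,0],"roll":0},{"grip":0,"delta_pos":[-0.1,2,0],"roll":0},{"grip":0,"delta_pos":[-0.1,2,0],"roll":0},{"grip":0,"delta_pos":[-0.1,2,0],"roll":0},{"grip":0,"delta_pos":[-0.1,2,0],"roll":0},{"grip":0,"delta_pos":[0,1.8,0],"roll":0},{"grip":0,"delta_pos":[0,1,0],"roll":0},{"grip":0,"delta_pos":[0,0,0],"roll":0},{"grip":0,"delta_pos":[0,0,0],"roll":0}]'
python3 - <<'E'
from rf import *
st();p=cams.snapshot('scene');save(p,'s15.png')
for k,z in(('saucepan_grip',66),('saucepan',20)):
    for f in finder.pinpoint(k,p)[:1]: print(k,f['conf'],f['xy'],np.round(toz(p,f['xy'],z),1))
E
```

```text
time_s: 20.95
eef_pos: [418.7, 46.0, 49.2]
tool_rot: [-0.706, 0.016, -0.017, 0.707]
wrist_force: [0.3, 3.8, 7.4]
width: 0.194
t 20.95 pos [418.7  46.   49.2] down [ 0.002  0.001 -1.   ] jaw yaw 87.39 deg F [0.3 3.8 7.4] w 0.19363392132571747 j [-0.35  0.39  0.14  2.26 -0.11  0.5   1.41]
saucepan_grip 0.84 [322.0, 213.1] [408.2  41.8  66. ]
```

View pics/s15.png

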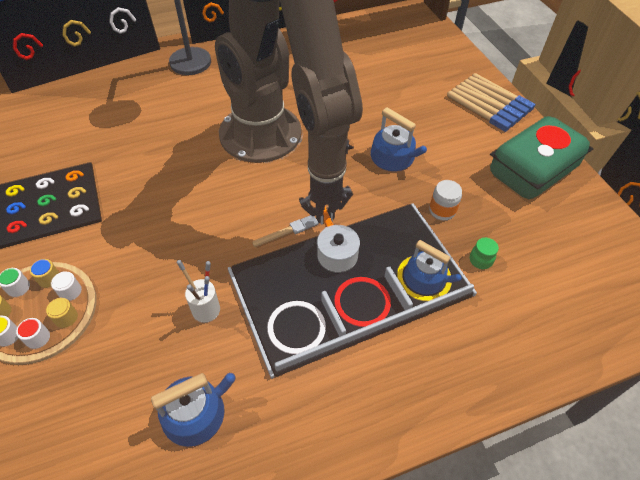

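```bash
python3 -m inch '[{"grip":0,"delta_pos":[0.7,0.1,-0.02],"roll":0},{"grip":0,"delta_pos":[1.5,0.1,0],"roll":0},{"grip":0,"delta_pos":[2,0.1,-0.01],"roll":0},{"grip":0,"delta_pos":[2,0.1,0],"roll":0},{"grip":0,"delta_pos":[2,0.1,-0.01],"roll":0},{"grip":0,"delta_pos":[2,0.1,0],"roll":0},{"grip":0,"delta_pos":[1.4,0.1,0],"roll":0},{"grip":0,"delta_pos":[0.9,0.1,0],"roll":0},{"grip":0,"delta_pos":[0,0,0],"roll":0},{"grip":0,"delta_pos":[0,0,0],"roll":0}]'
python3 - <<'E'
from rf import *
p=wcam();save(p,'w16.png');ring(p,'red',(648,50))
s=cams.snapshot('scene');ring(s,'red',(648,50));save(s,'s16.png')
for n,q in(('w',p),('s',s)):
  for k,z in(('saucepan_grip',66),('saucepan',20)):
    for f in finder.pinpoint(k,q)[:1]: print(n,k,f['conf'],f['xy'],np.round(toz(q,f['xy'],z),1))
c=s['pixels'][245:335,315:415];cv2.imwrite('pics/zs16.png',cv2.cvtColor(cv2.resize(c,None,fx=6.5,fy=6.5,interpolation=cv2.INTER_CUBIC),cv2.COLOR_RGB2BGR))
E
```

```text
time_s: 22.1
eef_pos: [544.8, 53.1, 49.1]
tool_rot: [-0.707, 0.016, -0.018, 0.707]
wrist_force: [4.4, -0.9, 5.3]
width: 0.197
t 22.1 pos [544.8  53.1  49.1] down [ 0.003  0.001 -1.   ] jaw yaw 87.26 deg F [ 4.4 -0.9  5.3] w 0.19743921522282185 j [-0.3   0.53  0.14  1.96 -0.12  0.65  1.44]
red 99 [647.5  50.4] cost 1.6
red 476 [648.6  49.2] cost 12.0
w saucepan_grip 0.74 [313.7, 322.0] [541.6  53.9  66. ]
w saucepan 0.97 [313.6, 426.3] [636.4  49.4  20. ]
s saucepan_grip 0.85 [344.7, 256.4] [549.   44.6  66. ]
s saucepan 0.78 [359.7, 299.6] [644.9  44.9  20. ]
```

View pics/zs16.png

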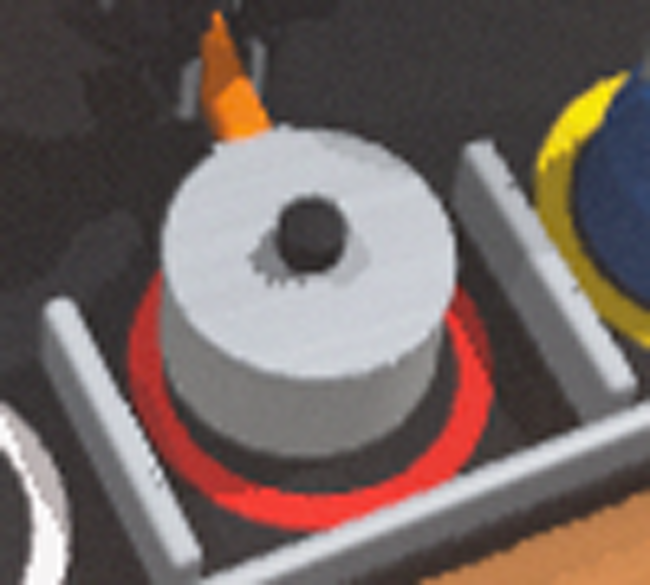

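View pics/w16.png

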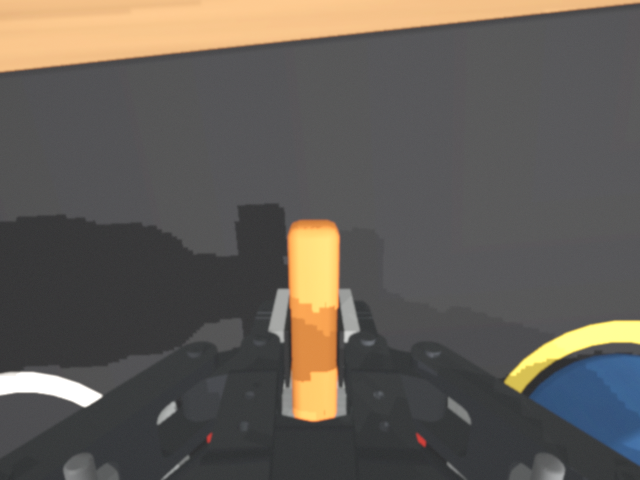

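```bash
cat > lid.py <<'E'
from rf import *
def lidfit(s,bb,z=81,r=51,g=(640,48)):
    t=np.linspace(0,2*np.pi,361)
    def f(a):
        q=np.array([proj(s,(a[0]+a[2]*np.cos(k),a[1]+a[2]*np.sin(k),z)) for k in t]);return [q[:,0].min()-bb[0],q[:,0].max()-bb[1],q[:,1].min()-bb[2],q[:,1].max()-bb[3]]
    o=least_squares(f,[*g,r]);print('lid',np.round(o.x,1),np.round(o.fun,1))
E
python3 - <<'E'
from lid import *
s=cams.snapshot('scene')
lidfit(s,(339.8,385.3,264.5,303.5))
print('knob',toz(s,(315+311/6.5,245+235/6.5),90))
p=wcam();e=toz(p,(314,222),74);print('end',e, 'axis',e[:2]+135*np.array([np.cos(-.048),np.sin(-.048)]))
E
```

```text
lid [639.6  49.1  50.7] [-0.  0.  0. -0.]
knob [639.12142039  49.38273963  90.        ]
t 22.45 pos [544.7  53.1  49.2] down [ 0.003  0.001 -1.   ] jaw yaw 87.26 deg F [2.7 1.3 5.1] w 0.19826564918460154 j [-0.3   0.53  0.14  1.96 -0.12  0.65  1.44]
end [499.45639657  55.9349779   74.        ] axis [634.30090643  49.45746594]
```

```bash
python3 -m inch '[{"grip":0,"delta_pos":[0.5,0.02,0],"roll":0},{"grip":0,"delta_pos":[0.5,0.02,0],"roll":0},{"grip":0,"delta_pos":[0,0,0],"roll":0},{"grip":0,"delta_pos":[0,0,0],"roll":0}]'
python3 - <<'E'
from lid import *
st();s=cams.snapshot('scene');ring(s,'red',(648,50))
c=s['pixels'][245:335,315:415];cv2.imwrite('pics/zs17.png',cv2.cvtColor(cv2.resize(c,None,fx=6.5,fy=6.5,interpolation=cv2.INTER_CUBIC),cv2.COLOR_RGB2BGR))
E
```

```text
time_s: 22.9
eef_pos: [553.4, 53.5, 49.1]
tool_rot: [-0.707, 0.017, -0.017, 0.707]
wrist_force: [-1.5, -0.9, 11.4]
width: 0.199
t 22.9 pos [553.4  53.5  49.1] down [ 0.001  0.001 -1.   ] jaw yaw 87.26 deg F [-1.5 -0.9 11.4] w 0.19924229571354868 j [-0.3   0.54  0.15  1.94 -0.12  0.67  1.45]
red 477 [648.5  49.3] cost 10.1
```

View pics/zs17.png

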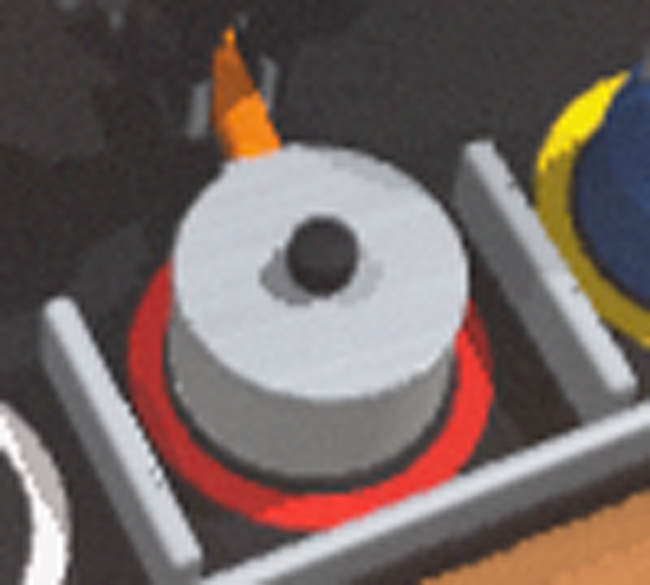

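```bash
python3 - <<'E'
from lid import *
s=cams.snapshot('scene')
f=lambda l,r,t,b:lidfit(s,(315+l/6.5,315+r/6.5,245+t/6.5,245+b/6.5))
f(173,469,145,400)
print('knob',toz(s,(315+321/6.5,245+254/6.5),90))
E
```

```text
lid [648.   49.9  50.6] [-0.  0.  0. -0.]
knob [647.23467284  49.5174535   90.        ]
```

```bash
python3 -m inch '[{"grip":0,"delta_pos":[0,0,0.04],"roll":0},{"grip":5,"delta_pos":[0,0,0],"roll":0},{"grip":5,"delta_pos":[0,0,0],"roll":0},{"grip":5,"delta_pos":[0,0,0],"roll":0},{"grip":5,"delta_pos":[0,0,1],"roll":0},{"grip":5,"delta_pos":[0,0,2.5],"roll":0},{"grip":5,"delta_pos":[0,0,3],"roll":0},{"grip":5,"delta_pos":[-1,0,3],"roll":0},{"grip":5,"delta_pos":[-1,0,3],"roll":0},{"grip":5,"delta_pos":[0,0,3],"roll":0}]'
python3 -m inch '[{"grip":5,"delta_pos":[-2,0,3],"roll":0},{"grip":5,"delta_pos":[-3,0,3],"roll":0},{"grip":5,"delta_pos":[-3,0,0],"roll":0},{"grip":5,"delta_pos":[-3,0,0],"roll":0},{"grip":5,"delta_pos":[-1,0,0],"roll":0},{"grip":5,"delta_pos":[0,0,0],"roll":0},{"grip":5,"delta_pos":[0,0,0],"roll":0}]'
python3 - <<'E'
from lid import *
p=wcam();save(p,'w18.png');ring(p,'red',(648,50));ring(p,'yellow',(640,215))
for n in('top','scene'):
  s=cams.snapshot(n);save(s,n+'18.png');ring(s,'red',(648,50));ring(s,'yellow',(640,215))
  b=(195,120,410,220) if n=='top' else (315,225,475,340);sc=3.7 if n=='top' else 4.9
  c=s['pixels'][b[1]:b[3],b[0]:b[2]];cv2.imwrite(f'pics/z{n}18.png',cv2.cvtColor(cv2.resize(c,None,fx=sc,fy=sc,interpolation=cv2.INTER_CUBIC),cv2.COLOR_RGB2BGR))
E
```

```text
time_s: 24.0
eef_pos: [531.8, 51.9, 205.4]
tool_rot: [-0.707, 0.018, -0.017, 0.707]
wrist_force: [0.1, 0.1, -0.1]
width: 0.586
time_s: 24.7
eef_pos: [414.1, 52.0, 264.1]
tool_rot: [-0.707, 0.017, -0.018, 0.707]
wrist_force: [0.2, -0.2, 1.0]
width: 0.585
t 24.7 pos [414.1  52.  264.1] down [ 0.001  0.    -1.   ] jaw yaw 87.19 deg F [ 0.2 -0.2  1. ] w 0.5846152816524285 j [-0.41  0.05  0.16  2.   -0.01  1.09  1.28]
red 1497 [647.9  50.4] cost 81.2
yellow 805 [639.6 215.7] cost 118.4
red 429 [649.1  50.5] cost 5.2
yellow 599 [640.7 215.3] cost 15.5
red 476 [648.5  49.3] cost 10.4
yellow 431 [640.4 214.3] cost 18.6
```

View pics/w18.png

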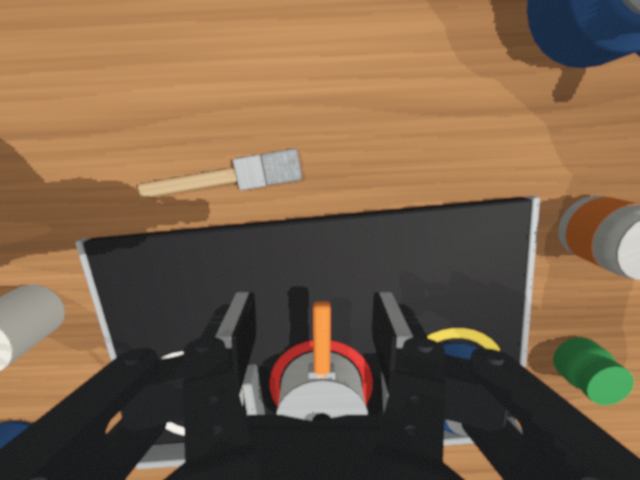

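View pics/ztop18.png

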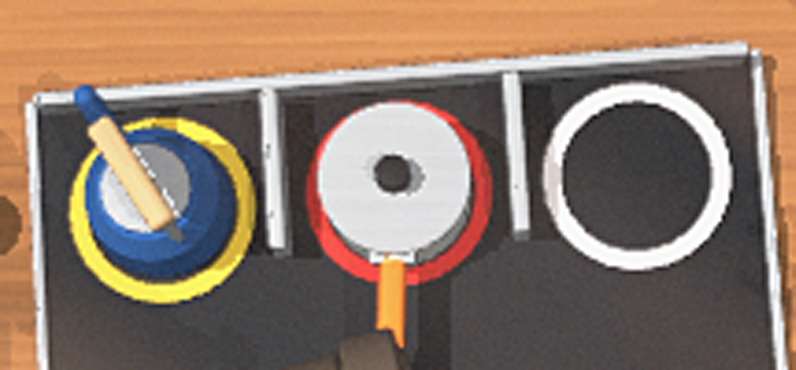

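View pics/zscene18.png

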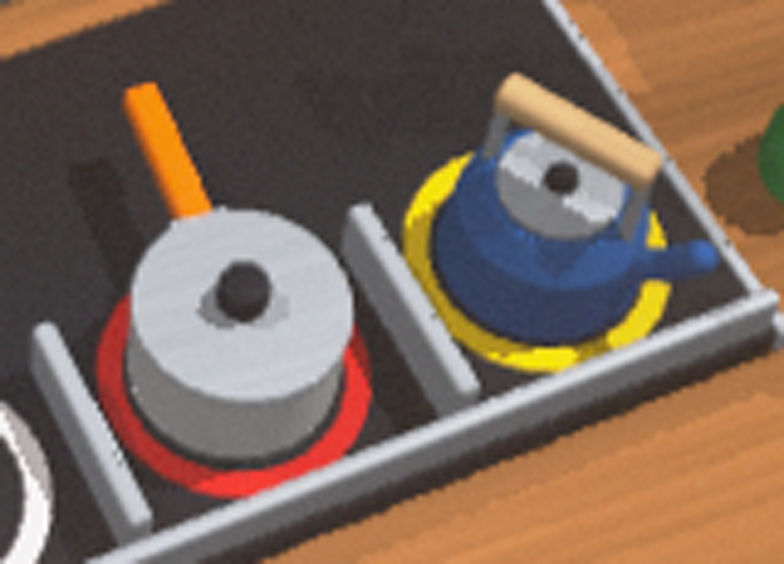

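```bash
python3 - <<'E'
from lid import *
t=cams.snapshot('top');s=cams.snapshot('scene')
T=lambda x,y:(195+x/3.7,120+y/3.7);S=lambda x,y:(315+x/4.9,225+y/4.9)
lidfit(t,(195+317/3.7,195+471/3.7,120+101/3.7,120+254/3.7))
lidfit(s,(315+131/4.9,315+353/4.9,225+208/4.9,225+401/4.9))
print('kbar top',(toz(t,T(100,121),135)+toz(t,T(165,226),135))/2)
print('kbar scene',(toz(s,S(508,84),135)+toz(s,S(650,170),132))/2)
print('knob k scene',toz(s,S(560,178),94))
E
```

```text
lid [645.2  48.9  51. ] [-0.1  0.1  0.1 -0.1]
lid [648.5  49.7  50.5] [-0.1  0.1  0.1 -0.1]
kbar top [639.7364706  211.12145594 135.        ]
kbar scene [644.80385597 212.56182054 133.5       ]
knob k scene [645.7511555 210.8286001  94.       ]
```

```bash
python3 - <<'E'
from lid import *
t=cams.snapshot('top');s=cams.snapshot('scene')
a=np.linspace(0,2*np.pi,181)
for cam,o,sc,c in((t,(195,120),3.7,(640.7,215.3)),(s,(315,225),4.9,(640.4,214.3))):
  for z,r in((20,65),(20,50),(40,50),(60,50)):
    q=(np.array([proj(cam,(c[0]+r*np.cos(k),c[1]+r*np.sin(k),z)) for k in a])-o)*sc
    print(z,r,'x',np.round([q[:,0].min(),q[:,0].max()]),'y',np.round([q[:,1].min(),q[:,1].max()]))
E
```

```text
20 65 x [ 68. 254.] y [116. 300.]
20 50 x [ 90. 232.] y [137. 279.]
40 50 x [ 83. 228.] y [130. 274.]
60 50 x [ 76. 223.] y [123. 270.]
20 65 x [400. 668.] y [142. 368.]
20 50 x [431. 637.] y [167. 341.]
40 50 x [437. 646.] y [144. 319.]
60 50 x [443. 654.] y [121. 297.]
```

```bash
python3 -c "
from h import *
st();print(bot.finish_job())"
```

```text
t 25.05 pos [413.6  51.9 263.4] down [-0. -0. -1.] jaw yaw 87.19 deg F [ 0.  -0.  -0.8] w 0.5867236437913044 j [-0.41  0.05  0.16  2.   -0.01  1.09  1.28]
the job is handed in; nothing more can be done
None
```

The swap is done and handed in at about 25 s: the saucepan stands on the red ring and the kettle on the yellow ring. Both pots are released, and the arm is clear above the bench with no contact force.

- **Route:** I slid the saucepan by its handle out into the front lane and parked it in front of the white ring. The kettle then went round the left fin end onto yellow, and the saucepan went along the lane onto red. I did not use the white ring itself.
- **Flat on the plate:** The wrist readings I took while sliding showed up to 18.5 N pressing down and never a lift. I saw no tipping in the pictures.
- **Bystanders:** The tin, brush pot, paint jar and brush looked to be where they started in the last views. The pots never came near each other.
- **Final checks:**
  - The saucepan is within about 1 mm of the red ring's centre in the scene view. The top view disagreed and put it about 4 mm off.
  - The kettle is about 1–3 mm from the yellow ring's centre going by its base outline. Its handle bar gave 4–5 mm, but the two cameras differ by about 5 mm in x at that height.
  - I judged both close enough and did not adjust them further.

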